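Set the swivel work stand to the angle mark

ROBOT

A 6-joint arm with a two-finger parallel gripper is mounted at the origin on the work surface. World frame = base frame: x ahead of the robot, y to its left, z up, the work surface at z = 0. Lengths are in mm, angles in rad, forces in N, time in s.
With the tool pointing down it reaches from about 375 to 900 mm from the base axis. Payload 3.1 kg.
Tool frame: the origin (TCP) lies midway between the tips of the shut fingers; the grasp point (between the pads) lies bot.tcp_to_grasp behind it (bot.tcp_to_grasp is the distance from the TCP to the grasp point, in mm); y points along the fingers, z is the direction in which the jaws open and shut, and the axes are right-handed (so a half turn about y gives the same grasp; the last joint's range is limited). The gripper opens to 85 mm and grips with 20 to 120 N. Pads are 22 mm wide; open, the fingers measure 114 mm over their backs; the gripper's body (76 mm by 85 mm) begins 54 mm behind the grasp point. The pads swing forward as they close: fully open they stand 13 mm farther back than shut.
Start: joints at [-1.425, 0.527, 1.433, -0, 1.181, -0.178], TCP at [198.88, -592.489, 197.21] pointing down, gripper open.
Joint ranges: [-3.08, 3.08], [-0.75, 2.2], [0.22, 2.44], [-1.43, 4.57], [0, 2.65], [-2.85, 2.85]. Speed limits (rad/s): [2.79, 2.79, 3.14, 3.14, 3.14, 3.14].

INTERFACE

Orientations are given as a rotation vector (axis times angle).
In Python, from cell import status, imaging, ticket, bot gives the robot as it stands.
- The arm moves only by the tool drive_tool, never from a script. Its argument "targets" is a list of rows, each a list of 3 entries, a list of its own where there are three numbers: the shift along the tool's x, y, z as a fraction of full scale, then the turn, a rotation vector about the tool's x, y, z as a fraction of full scale, then the opening in per cent of the stroke, from 0 (shut) to 100 (fully open). A call has exactly 8 rows; each row is the pose to reach, as a shift and turn from the pose commanded when the call began, along the tool's axes at that moment, turning the shorter way round; what a row does not reach only later rows make up. Full scale, the value 1, is 0.3 m for a shift and 180 degrees for a turn. A row lasts 1/12 s, in which the tool goes at most 41.7 mm and 7.16 degrees, less where a joint would pass 70% of its speed; a pose out of reach is approached as far as the arm can. A call with a number of a shift or a turn outside -1 to 1 is refused whole. A call with a gripper value outside its range is refused whole. The fingers move at their own pace and stop on an object; "force" is the grip in N (left out, the last holds). Time passes only in rows, so rows that repeat a pose let the fingers close, or fill a call up. It gives the time, the measured TCP pose, the force and the opening at its end, in the units of the state.
- status.get_state(): the state, without advancing time (a new reading comes with each control period).
- imaging.camera(name): name is "scene" or "top" or "wrist"; returns a dict with "pixels" (420x560x3 uint8, red, green, blue), "vertical_fov" (degrees; the focal length in pixels is half the picture's height over the tangent of half this angle, whatever the lens; pixels are square), "cx", "cy" (the principal point, pixels), "k1" (the pictures are not rectified: a ray, as slopes to the right and down, at radius r is drawn at 1 + k1 r^2 times it, then the intrinsics apply), "cam_to_world" (4x4, takes a point from camera to world coordinates); the wrist camera has in their place "tool_from_camera" (4x4, takes a point from camera to tool coordinates, whose origin is the TCP and whose axes are the tool frame's). Camera axes: x right, y down, z forward; pixel columns grow to the right and rows downward; lengths in mm; the calibration is good to about 2 mm. A picture is of the moment at which its call begins: read the wrist's pose just before it. There is no depth.
- ticket.job_done(): hands the job in, once; it reports no verdict.
The state is a dict: "time_s": time; "joints": joint angles; "joint_vel": joint speeds; "tau": joint torques, N m; "ee_pos": TCP position; "orientation": TCP orientation; "wrist_force": force on the tool from outside, world axes, zero at the start; "ft_torque": the same for the moment, N m; "opening": finger opening in mm.
Only numpy, scipy, OpenCV 4.12 (cv2) and the standard library are available. Lean on these libraries where they do the work, as an engineer would, in place of code of your own. Each camera call takes 0.05 s, during which the arm holds its last target. There are 200 camera calls.

TASK

Turn the clarinet on its swivel work stand to the angle mark: loosen the clamp knob, swing the head round until its pointer lines up with the upright fin of the mark, then tighten the knob firmly again so the head is locked there. Leave the other things on the table where they are.

Things in the scene. Friction and masses are not known exactly. Their poses are not given: they have to be found in the camera images.
- stand: Fixed base of the swivel work stand: a dark-steel disc 224 mm across, 22 mm high, with a lug at its +y side carrying the clamp; the angle mark is on its rim, from its -y direction to 0.6 rad counter-clockwise of it. Origin on the swivel axis at table height.
- pivot (a point): Point on the vertical swivel axis of the work stand, 36 mm above the table, 2 mm above the turntable's face. Its x, y axes are the stand's. The head that turns here is a steel turntable 184 mm across with a black clarinet body (29 mm thick, 185 mm long, keys up to 108 mm above the table) in a wooden cradle.
- head (a joint): Angle of the head on the stand, rad, growing counter-clockwise from above, stops at -0.9 and 0.9; at 0 the handle points along the stand's -x, the pointer along its -y. With the clamp loose it moves at 2 to 5 N on the handle and stays where it is left; with the clamp tight friction holds it (it takes about 12 N or more).
- handle (a point): Grip of the head's handle: an upright dark-wood round post 18 mm thick at the end of a thin steel arm, 133 mm from the swivel axis. This point is on the post's axis, 100 mm above the table; the post is bare from 66 mm to its top at 120 mm. Its axes turn with the head.
- pointer (a point): Tip of the dark bar-shaped pointer on the turntable's upper face, 95 mm from the swivel axis, 36 mm above the table; it points straight outwards, a quarter turn counter-clockwise (from above) from the handle.
- mark (a point): The angle mark: a plain aluminium clip on the rim of the base with an upright fin 4 mm thick, top 40 mm above the table, 97 to 121 mm from the swivel axis, pointing at it. This point lies just inside the fin, 95 mm from the axis and 36 mm up: where the pointer's tip must come. Fixed; the only raised thing on that rim (the fine flat lines are plain graduations).
- knob (a point): Clamp knob on a vertical stud, 142 mm from the swivel axis on the stand's +y side: a black bar grip 50 mm long (along this point's x axis), 14 mm wide, from 68 to 104 mm above the table, over a round collar. It stands on a dark housing 44 mm high, in which it presses a brake shoe on the turntable's rim. This point is on its axis, 88 mm up. It does not move with the head.
- clamp (a joint): Turn of the clamp knob, rad, growing clockwise seen from above (the tightening way); stops at 0 (fully loose) and 1.65. Below 0.6 the brake shoe has let the turntable go; at 1.15 and above it is tight. Starts tight, between 1.3 and 1.5. At 0 the bar lies along the stand's x axis. Turning takes 0.05 to 0.15 N m; it stays where it is left.
- key_long: Loose nickel clarinet key, 90 mm long, 6 mm high, lying by the stand: bystander. Origin at its underside.
- key_short: Loose nickel clarinet key, 60 mm long, 6 mm high, lying by the stand: bystander. Origin at its underside.
- pad_jar: Small glass jar with metal lid, 44 mm across, 45 mm high, near the stand: bystander. Origin at the centre of its underside.
- parts_box: Open blue plastic box, 110 x 150 x 75 mm: bystander. Origin at the centre of its underside.
- box_lid: Green plastic lid of that box lying on the table, 120 x 160 x 12 mm: bystander. Origin at the centre of its underside.
- screwdriver: Screwdriver lying on the table: bystander.
- barrel: Black clarinet barrel standing upright, 36 mm across, 64 mm high: bystander. Origin at the centre of its underside.

How it is judged:
By the outcome, as a careful person would: the job done as asked, in the order asked, and still so for the second after the job is handed in, with the robot touching nothing.
It also fails if it takes over 67 s, if anything falls off the work surface, if the arm or the gripper's body presses on something with over 40 N, if the wrist force passes 120 N, or if a joint passes its speed limit or range.

## Working session

There is one attempt and no reset: what is moved stays moved. The work goes in short steps, Python scripts to look and compute and a tool call to move; the robot and the scene stay as the last step left them, time stands still between calls to the robot, and variables do not carry over. Pictures are saved under pics/ and viewed, about 8 in all and at most 12, crops included, and the job is handed in when it is done.

Besides the shell and the picture viewer there is one more tool, called by a JSON object that holds its "fn" and its "kwargs", one argument or row to a line. drive_tool: Moves the arm, as the interface text tells. Shift numbers are shares of 0.3 m and turn numbers shares of 180 degrees, none past 1 either way. Its arguments: {"type":"object","properties":{"targets":{"type":"array"},"force":{"type":"number"}},"required":["targets"]}

```bash
mkdir -p pics; ls; cat > h.py <<'E'
import numpy as np, cv2
from scipy.spatial.transform import Rotation as R
from cell import status, imaging, ticket, bot
def snap(name,fn=None):
    s=status.get_state(); c=imaging.camera(name)
    if 'cam_to_world' in c: T=np.array(c['cam_to_world'])
    else:
        W=np.eye(4); W[:3,:3]=R.from_rotvec(s['orientation']).as_matrix(); W[:3,3]=s['ee_pos']; T=W@np.array(c['tool_from_camera'])
    im=np.array(c['pixels']); f=im.shape[0]/2/np.tan(np.radians(c['vertical_fov'])/2)
    d=dict(im=im,f=f,cx=c['cx'],cy=c['cy'],k1=c['k1'],T=T)
    if fn: cv2.imwrite('pics/'+fn+'.png',im[:,:,::-1]); np.save('pics/'+fn+'.npy',d,allow_pickle=True)
    return d
def load(fn): return np.load('pics/'+fn+'.npy',allow_pickle=True).item()
def ray(d,u,v):
    p=np.array([(u-d['cx'])/d['f'],(v-d['cy'])/d['f']]); q=p.copy()
    for _ in range(20): q=p/(1+d['k1']*(q@q))
    w=d['T'][:3,:3]@np.array([q[0],q[1],1]); return d['T'][:3,3],w
def onz(d,u,v,z):
    o,w=ray(d,u,v); return o+w*(z-o[2])/w[2]
def proj(d,P):
    q=np.linalg.inv(d['T'])@np.append(P,1); q=q[:2]/q[2]; q=q*(1+d['k1']*(q@q)); return q*d['f']+[d['cx'],d['cy']]
E
python3 - <<'E'
from h import *
a=snap('top','top0');b=snap('scene','scene0')
m=np.hstack([a['im'],b['im']])
cv2.imwrite('pics/both.png',cv2.resize(a['im'],(784,588),interpolation=cv2.INTER_CUBIC)[:,:,::-1])
s=status.get_state(); print(s, bot.tcp_to_grasp); print(R.from_rotvec(s['orientation']).as_matrix().round(3)); print(a['T'].round(2),b['T'].round(2),a['f'],b['f'])
E
```

```text
pics
{'time_s': 0.1, 'joints': array([-1.42551954e+00,  5.28367781e-01,  1.43381811e+00,  5.34268026e-05,
        1.18138906e+00, -1.78491493e-01]), 'joint_vel': array([-0.00084778, -0.00220421, -0.00294188, -0.00104113, -0.00030093,
       -0.00159161]), 'tau': array([-3.79651347e-04, -4.43304062e+01, -1.78587037e+01, -1.78206860e-04,
        3.87657652e-03, -1.63696427e-05]), 'ee_pos': array([ 198.78014752, -591.78010244,  196.32089093]), 'orientation': array([-0.33407956,  2.0483437 , -2.04423588]), 'wrist_force': array([-0.14551477, -0.73382484, -0.35038794]), 'ft_torque': array([ 0.02848158, -0.03614962, -0.0330229 ]), 'opening': 85.21681404187576} 18.700000000000003
[[-0.948 -0.     0.318]
 [-0.318  0.002 -0.948]
 [-0.    -1.    -0.002]]
[[-3.00000e-02 -1.00000e+00  7.00000e-02  4.94870e+02]
 [-1.00000e+00  3.00000e-02  2.00000e-02  5.09000e+00]
 [-2.00000e-02 -7.00000e-02 -1.00000e+00  1.54086e+03]
 [ 0.00000e+00  0.00000e+00  0.00000e+00  1.00000e+00]] [[ 6.00000e-02  8.30000e-01 -5.60000e-01  1.27398e+03]
 [ 1.00000e+00 -4.00000e-02  4.00000e-02 -2.74200e+01]
 [ 1.00000e-02 -5.60000e-01 -8.30000e-01  1.09410e+03]
 [ 0.00000e+00  0.00000e+00  0.00000e+00  1.00000e+00]] 525.1365733047367 499.2934473324161
```

View pics/both.png

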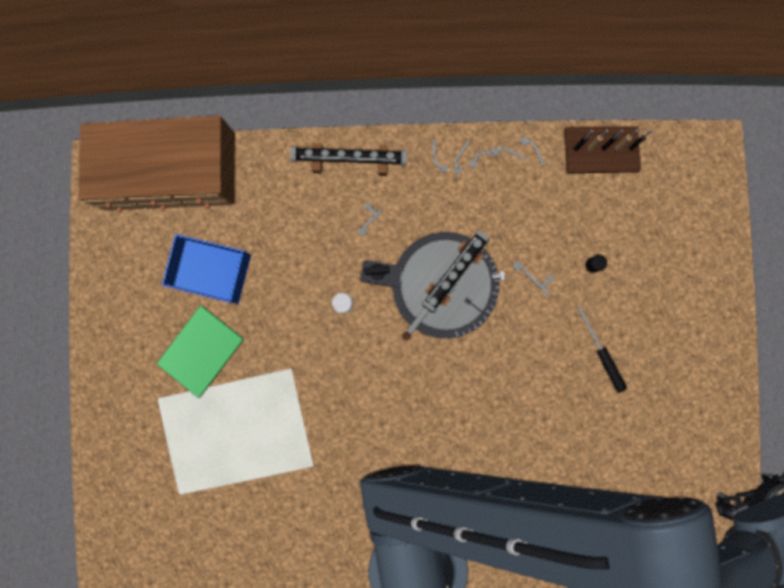

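View pics/scene0.png

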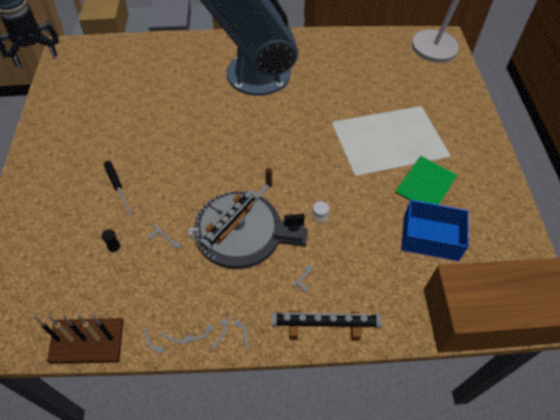

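The top view shows the stand at about (446,285) in the 1.4x picture. The knob is at (376,271), the mark fin at (501,276), the handle post at (406,336) and the pointer at (470,300). The scene view agrees. Next I compute rough positions.

```bash
python3 - <<'E'
from h import *
d=load('top0')
C=onz(d,446/1.4,285/1.4,22); K=onz(d,376/1.4,270/1.4,100); M=onz(d,501/1.4,276/1.4,36); H=onz(d,406/1.4,336/1.4,115)
for n,p in zip('CKMH',(C,K,M,H)): print(n,p.round(1),np.linalg.norm((p-C)[:2]).round(1),np.arctan2(*(p-C)[1::-1]).round(3))
s=status.get_state(); print(bot.__dict__ if hasattr(bot,'__dict__') else dir(bot))
c=imaging.camera('wrist'); print(np.array(c['tool_from_camera']).round(2),c['vertical_fov'])
E
```

```text
C [594.3 -76.   22. ] 0.0 0.0
K [622.7  64.9 100. ] 143.7 1.372
M [ 608.7 -188.9   36. ] 113.9 -1.444
H [491.5   9.5 115. ] 133.7 2.448
{}
[[   0.      0.96    0.28  -71.37]
 [  -0.     -0.28    0.96 -178.91]
 [   1.     -0.     -0.     -0.46]
 [   0.      0.      0.      1.  ]] 62.412220767502596
```

{"fn": "drive_tool", "kwargs": {
  "targets": [
    [[-0.06, 0, -0.05], [0, 0, 0], 50],
    [[-0.17, 0, -0.135], [0, 0, 0], 50],
    [[-0.28, 0, -0.225], [0, 0, 0], 50],
    [[-0.39, 0, -0.31], [0, 0, 0], 50],
    [[-0.5, 0, -0.4], [0, 0, 0], 50],
    [[-0.61, 0, -0.49], [0, 0, 0], 50],
    [[-0.7, 0, -0.56], [0, 0, 0], 50],
    [[-0.8, 0, -0.64], [0, 0, 0], 50]
  ]
}}

```text
time_s: 0.82
ee_pos: [365.9, -332.3, 197.1]
orientation: [-0.334, 2.047, -2.046]
wrist_force: [0.6, -0.6, 0.5]
opening: 42.6
```

{"fn": "drive_tool", "kwargs": {
  "targets": [
    [[-0.1, 0, -0.08], [0, 0, 0], 50],
    [[-0.2, 0, -0.16], [0, 0, 0], 50],
    [[-0.3, 0, -0.24], [0, 0, 0], 50],
    [[-0.4, 0, -0.32], [0, 0, 0], 50],
    [[-0.5, 0, -0.4], [0, 0, 0], 50],
    [[-0.6, 0, -0.48], [0, 0, 0], 50],
    [[-0.7, 0, -0.56], [0, 0, 0], 50],
    [[-0.8, 0, -0.64], [0, 0, 0], 50]
  ]
}}

```text
time_s: 1.48
ee_pos: [532.3, -73.8, 197.1]
orientation: [-0.335, 2.046, -2.046]
wrist_force: [-0.1, -0.1, 0.3]
opening: 42.6
```

{"fn": "drive_tool", "kwargs": {
  "targets": [
    [[-0.1, 0, -0.08], [0, -0.035, 0], 50],
    [[-0.18, 0, -0.145], [0, -0.07, 0], 50],
    [[-0.25, 0, -0.2], [0, -0.105, 0], 50],
    [[-0.31, 0, -0.25], [0, -0.14, 0], 50],
    [[-0.36, 0, -0.29], [0, -0.175, 0], 50],
    [[-0.4, 0, -0.32], [0, -0.21, 0], 50],
    [[-0.42, 0, -0.335], [0, -0.245, 0], 50],
    [[-0.43, 0, -0.345], [0, -0.28, 0], 50]
  ]
}}

```text
time_s: 2.15
ee_pos: [621.6, 64.8, 196.7]
orientation: [-1.017, 1.47, -1.469]
wrist_force: [0.7, -0.2, 0.2]
opening: 42.4
```

{"fn": "drive_tool", "kwargs": {
  "targets": [
    [[0, 0, 0], [0, -0.035, 0], 50],
    [[0, 0, 0], [0, -0.07, 0], 50],
    [[0, 0, 0], [0, -0.1, 0], 50],
    [[0, 0, 0], [0, -0.108, 0], 50],
    [[0, 0, 0], [0, -0.108, 0], 50],
    [[0, 0, 0], [0, -0.108, 0], 50],
    [[0, 0, 0], [0, -0.108, 0], 50],
    [[0, 0, 0], [0, -0.108, 0], 50]
  ]
}}

```text
time_s: 2.82
ee_pos: [621.0, 63.4, 197.1]
orientation: [-1.196, 1.23, -1.23]
wrist_force: [-0.7, -0.3, 0.4]
opening: 43.0
```

```bash
python3 - <<'E'
from h import *
w=snap('wrist','w1'); cv2.imwrite('pics/w1b.png',cv2.resize(w['im'],(784,588),interpolation=cv2.INTER_CUBIC)[:,:,::-1])
E
```

```text
(no output)
```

View pics/w1b.png

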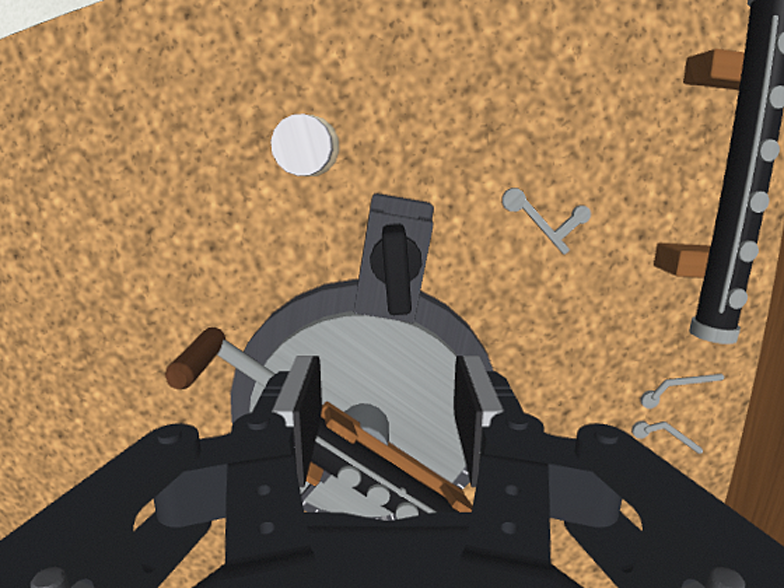

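The wrist view shows the knob bar's top running from (394,226) to (400,312) in the 1.4x picture. The handle post's top is at (181,376). The jar is at (302,145), clear of the knob.

```bash
python3 - <<'E'
from h import *
w=load('w1'); s=status.get_state()
a=onz(w,394/1.4,227/1.4,104); b=onz(w,399/1.4,312/1.4,104); print(a,b,np.linalg.norm(a-b),(a+b)/2, 'ang',np.arctan2(*(a-b)[1::-1]))
Rm=R.from_rotvec(s['orientation']).as_matrix(); print(Rm.round(3), s['ee_pos'],s['joints'].round(3)); print('zang',np.arctan2(Rm[1,2],Rm[0,2]))
print('jar',onz(w,302/1.4,145/1.4,45),'post',onz(w,181/1.4,376/1.4,120))
E
```

```text
[626.30240448  94.04690183 104.        ] [627.96259723  43.62718155 104.        ] 50.44704583379484 [627.13250085  68.83704169 104.        ] ang 1.603711883000459
[[-0.028 -0.     1.   ]
 [-1.     0.    -0.028]
 [-0.    -1.    -0.   ]] [621.05196999  63.42795284 197.16226284] [-0.077  0.527  1.434  0.     1.181 -0.049]
zang -0.02849749895171725
jar [567.69325365 141.55904471  45.        ] post [498.43449787  12.79076264 120.        ]
```

{"fn": "drive_tool", "kwargs": {
  "targets": [
    [[-0.0125, 0, 0.0165], [0, -0.0195, 0], 50],
    [[-0.0125, 0.08, 0.0165], [0, -0.0195, 0], 50],
    [[-0.0125, 0.16, 0.0165], [0, -0.0195, 0], 50],
    [[-0.0125, 0.24, 0.0165], [0, -0.0195, 0], 50],
    [[-0.0125, 0.31, 0.0165], [0, -0.0195, 0], 50],
    [[-0.0125, 0.37, 0.0165], [0, -0.0195, 0], 50],
    [[-0.0125, 0.41, 0.0165], [0, -0.0195, 0], 50],
    [[-0.0125, 0.417, 0.0165], [0, -0.0195, 0], 50]
  ]
}}

```text
time_s: 3.53
ee_pos: [624.4, 67.1, 69.6]
orientation: [-1.228, 1.189, -1.182]
wrist_force: [1.0, 1.0, -1.0]
opening: 42.8
```

```bash
python3 - <<'E'
from h import *
w=snap('wrist','w2'); cv2.imwrite('pics/w2b.png',w['im'][100:400,130:430,::-1].repeat(2,0).repeat(2,1)); print(status.get_state()['wrist_force'])
E
```

```text
[-0.21184072  0.68971416  0.02654748]
```

View pics/w2b.png

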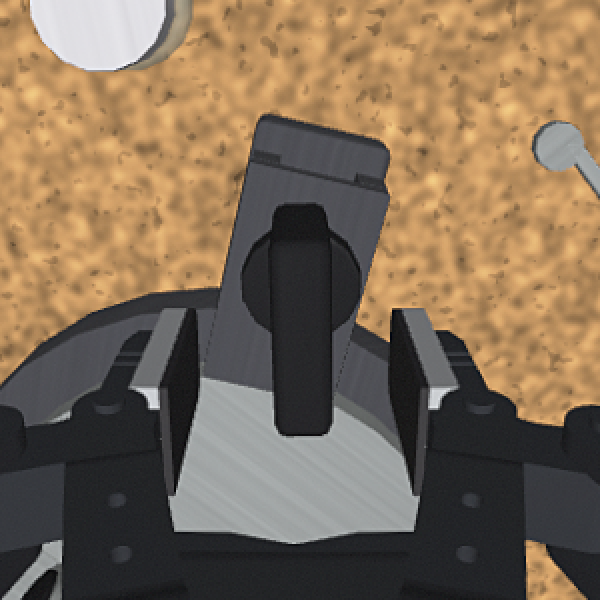

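```bash
python3 - <<'E'
from h import *
w=load('w2'); s=status.get_state()
f=lambda x,y,z: onz(w,130+x/2,100+y/2,z)
a=f(300,240,104); b=f(305,436,104); print(a,b,np.linalg.norm(a-b),(a+b)/2, 'ang',np.arctan2(*(a-b)[1::-1]))
Rm=R.from_rotvec(s['orientation']).as_matrix(); print('zang',np.arctan2(Rm[1,2],Rm[0,2]), s['ee_pos'])
# housing edges (z=44) direction = stand y
p=f(248,170,44);q=f(205,375,44);p2=f(388,192,44);q2=f(342,380,44)
for u,v in((p,q),(p2,q2)): print('house',u,v,np.arctan2(*(u-v)[1::-1])-np.pi/2)
E
```

```text
[625.82191191  91.46769573 104.        ] [628.77367314  41.84213368 104.        ] 49.71327089458874 [627.29779252  66.6549147  104.        ] ang 1.6302069896552729
zang 0.03300901638528474 [625.20109066  67.04328467  70.62293736]
house [610.37025623  93.64453631  44.        ] [597.03507881  23.99274972  44.        ] -0.18916580102860037
house [653.02846173  88.23575132  44.        ] [642.41881929  23.75664708  44.        ] -0.16308256176891311
```

{"fn": "drive_tool", "kwargs": {
  "force": 40,
  "targets": [
    [[0, 0, 0.005], [0, 0, 0], 50],
    [[0, 0, 0.005], [0, 0, 0], 30],
    [[0, 0, 0.005], [0, 0, 0], 10],
    [[0, 0, 0.005], [0, 0, 0], 5],
    [[0, 0, 0.005], [0, 0, 0], 5],
    [[0, 0, 0.005], [0, 0, 0], 5],
    [[0, 0, 0.005], [0, 0, 0], 5],
    [[0, 0, 0.005], [0, 0, 0], 5]
  ]
}}

```text
time_s: 4.25
ee_pos: [627.7, 67.1, 72.2]
orientation: [-1.225, 1.185, -1.185]
wrist_force: [0.5, 0.0, 0.5]
opening: 4.4
```

```bash
python3 - <<'E'
from h import *
w=snap('wrist','w3'); cv2.imwrite('pics/w3b.png',w['im'][100:400,130:430,::-1].repeat(2,0).repeat(2,1)); s=status.get_state(); print(s['wrist_force'],s['opening'],s['ee_pos'])
E
```

```text
[ 0.50285928 -0.13838154  0.66390699] 3.947830245511625 [627.62589614  67.11800481  72.17070985]
```

View pics/w3b.png

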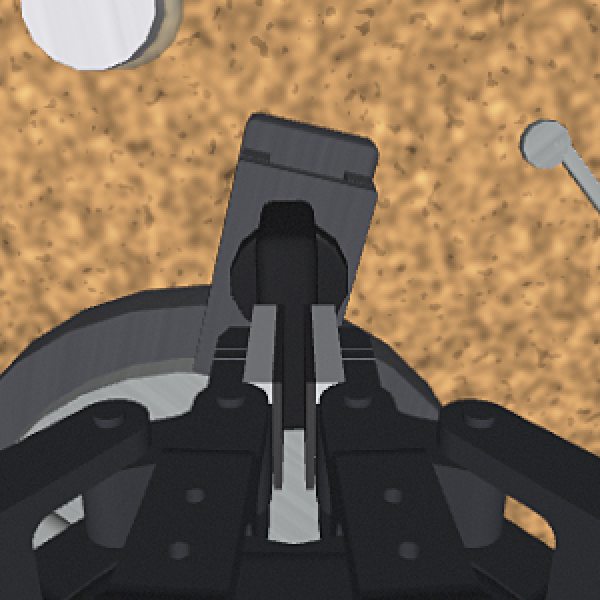

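The fingers closed above the bar. Their visible tips sit about 37 mm behind the reported TCP, at a height of about 109 mm, so I reopen and go lower.

{"fn": "drive_tool", "kwargs": {
  "targets": [
    [[0, 0, 0], [0, 0, 0], 45],
    [[0, 0, 0], [0, 0, 0], 45],
    [[0, 0, 0], [0, 0, 0], 45],
    [[0, 0, 0], [0, 0, 0], 45],
    [[0, 0.03, 0], [0, 0, 0], 45],
    [[0, 0.06, 0], [0, 0, 0], 45],
    [[0, 0.09, 0], [0, 0, 0], 45],
    [[0, 0.1, 0], [0, 0, 0], 45]
  ]
}}

```text
time_s: 4.97
ee_pos: [626.0, 67.2, 39.7]
orientation: [-1.227, 1.188, -1.183]
wrist_force: [-0.9, 0.3, 0.0]
opening: 38.7
```

{"fn": "drive_tool", "kwargs": {
  "force": 40,
  "targets": [
    [[0, 0.01, 0], [0, 0, 0], 40],
    [[0, 0.01, 0], [0, 0, 0], 30],
    [[0, 0.01, 0], [0, 0, 0], 20],
    [[0, 0.01, 0], [0, 0, 0], 5],
    [[0, 0.01, 0], [0, 0, 0], 5],
    [[0, 0.01, 0], [0, 0, 0], 5],
    [[0, 0.01, 0], [0, 0, 0], 5],
    [[0, 0.01, 0], [0, 0, 0], 5]
  ]
}}

```text
time_s: 5.63
ee_pos: [626.4, 67.1, 39.0]
orientation: [-1.227, 1.187, -1.183]
wrist_force: [-5.5, -1.0, 0.9]
opening: 13.2
```

{"fn": "drive_tool", "kwargs": {
  "targets": [
    [[0, 0, 0], [0, -0.02, 0], 5],
    [[0, 0, 0], [0, -0.05, 0], 5],
    [[0, 0, 0], [0, -0.08, 0], 5],
    [[0, 0, 0], [0, -0.11, 0], 5],
    [[0, 0, 0], [0, -0.14, 0], 5],
    [[0, 0, 0], [0, -0.17, 0], 5],
    [[0, 0, 0], [0, -0.2, 0], 5],
    [[0, 0, 0], [0, -0.23, 0], 5]
  ]
}}

```text
time_s: 6.3
ee_pos: [625.7, 67.0, 39.0]
orientation: [-1.479, 0.636, -0.63]
wrist_force: [-7.5, -1.9, 2.3]
opening: 13.2
```

```bash
python3 - <<'E'
from h import *
s=status.get_state(); Rm=R.from_rotvec(s['orientation']).as_matrix(); print('zang',np.arctan2(Rm[1,2],Rm[0,2]),s['wrist_force'],s['ft_torque'],s['ee_pos'],s['joints'],s['opening'])
E
```

```text
zang 0.7607673123102087 [-7.47528081 -1.94430767  2.2593032 ] [-0.48466936  0.72741912 -0.07584903] [625.67333785  66.95647348  39.01308882] [-7.03276489e-02  7.36743232e-01  1.53533445e+00 -9.58991459e-04
  8.73419255e-01 -8.30473862e-01] 13.222758262302952
```

{"fn": "drive_tool", "kwargs": {
  "targets": [
    [[0, 0, 0], [0, -0.03, 0], 5],
    [[0, 0, 0], [0, -0.06, 0], 5],
    [[0, 0, 0], [0, -0.09, 0], 5],
    [[0, 0, 0], [0, -0.12, 0], 5],
    [[0, 0, 0], [0, -0.135, 0], 5],
    [[0, 0, 0], [0, -0.135, 0], 5],
    [[0, 0, 0], [0, -0.135, 0], 5],
    [[0, 0, 0], [0, -0.135, 0], 5]
  ]
}}

```text
time_s: 6.97
ee_pos: [625.4, 66.6, 39.0]
orientation: [-1.551, 0.309, -0.303]
wrist_force: [-7.5, -2.3, 2.6]
opening: 13.4
```

{"fn": "drive_tool", "kwargs": {
  "targets": [
    [[0, 0, 0], [0, 0, 0], 25],
    [[0, 0, 0], [0, 0, 0], 40],
    [[0, 0, 0], [0, 0, 0], 40],
    [[0, -0.05, 0], [0, 0, 0], 40],
    [[0, -0.15, 0], [0, 0, 0], 40],
    [[0, -0.25, 0], [0, 0, 0], 40],
    [[0, -0.35, 0], [0, 0, 0], 40],
    [[0, -0.4, 0], [0, 0, 0], 40]
  ]
}}

```text
time_s: 7.63
ee_pos: [631.1, 67.1, 163.7]
orientation: [-1.547, 0.3, -0.314]
wrist_force: [0.2, -0.3, -0.3]
opening: 34.2
```

```bash
python3 - <<'E'
from h import *
w=snap('wrist','w4'); cv2.imwrite('pics/w4b.png',cv2.resize(w['im'],(784,588),interpolation=cv2.INTER_CUBIC)[:,:,::-1])
s=status.get_state(); Rm=R.from_rotvec(s['orientation']).as_matrix(); print(Rm.round(3),'zang',np.arctan2(Rm[1,2],Rm[0,2]),s['wrist_force'],s['ee_pos'],s['joints'].round(3))
E
```

```text
[[ 0.925  0.013  0.381]
 [-0.381 -0.001  0.925]
 [ 0.013 -1.     0.004]] zang 1.1800627841229785 [ 0.61020998 -0.20361447  1.8672064 ] [632.60877448  67.04705846 165.84911489] [-0.07   0.571  1.446  0.     1.111 -1.25 ]
```

View pics/w4b.png

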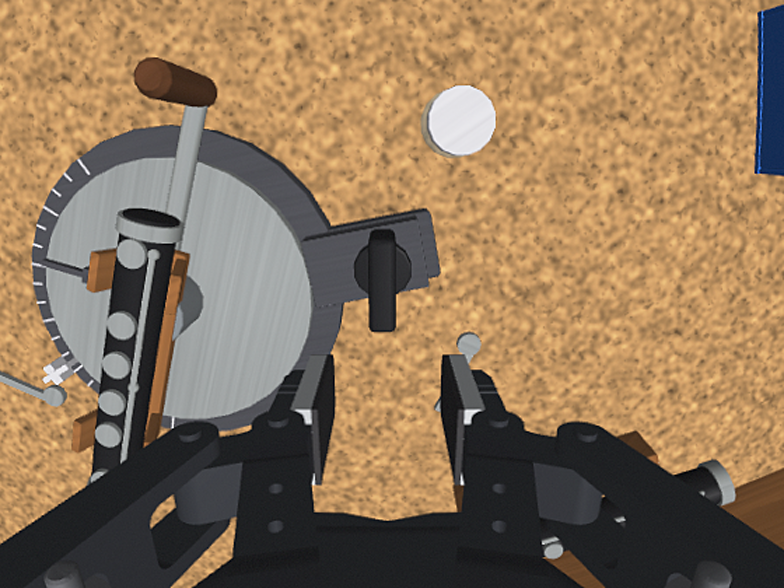

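The knob bar has turned to a loose angle of about 0.2 rad and now lies along the stand's x. The post top is at (152,77), the pointer tip near (45,262) and the mark near (62,370). Next I fit the turntable circle.

```bash
python3 - <<'E'
from h import *
from scipy.optimize import least_squares
w=load('w4'); hsv=cv2.cvtColor(w['im'],cv2.COLOR_RGB2HSV)
m=((hsv[:,:,1]<40)&(hsv[:,:,2]>105)).astype(np.uint8)
m=cv2.morphologyEx(m,cv2.MORPH_OPEN,np.ones((3,3)))
n,l,st,_=cv2.connectedComponentsWithStats(m); i=l[int(320/1.4),int(270/1.4)]; print(i,st[i])
c=max(cv2.findContours((l==i).astype(np.uint8),cv2.RETR_EXTERNAL,cv2.CHAIN_APPROX_NONE)[0],key=len)[:,0]
P=np.array([onz(w,u,v,34)[:2] for u,v in c])
c0=np.array([594,-76])
for _ in range(5):
    d=np.linalg.norm(P-c0,axis=1); k=abs(d-92)<(12 if _==0 else 4)
    c0=least_squares(lambda x:np.linalg.norm(P[k]-x,axis=1)-92,c0,loss='soft_l1').x
print('C',c0,k.sum(),d[k].mean())
K=(onz(w,382/1.4,231/1.4,104)+onz(w,381/1.4,330/1.4,104))/2
for n,p in dict(knob=K,post=onz(w,153/1.4,77/1.4,120),ptr=onz(w,46/1.4,262/1.4,36),fin=onz(w,63/1.4,368/1.4,40)).items():
    v=p[:2]-c0; print(n,p.round(1),np.hypot(*v).round(1),np.arctan2(v[1],v[0]).round(3))
cv2.imwrite('pics/w4c.png',cv2.resize(w['im'][170:290,15:115],(800,960))[:600+0,:,::-1] if 0 else cv2.resize(w['im'][175:295,15:135],(600,600),interpolation=cv2.INTER_CUBIC)[:,:,::-1])
E
```

```text
2 [   33    76   190   225 19146]
C [599.00617145 -73.18846334] 403 92.24775972228215
knob [624.7  67.7 104. ] 143.2 1.39
post [496.7  13.1 120. ] 133.8 2.441
ptr [ 541.8 -144.1   36. ] 91.1 -2.25
fin [ 612.3 -173.8   40. ] 101.5 -1.44
```

View pics/w4c.png

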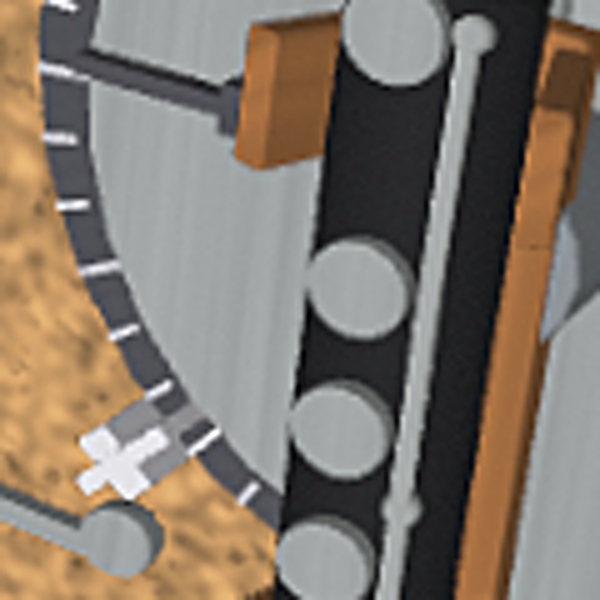

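```bash
python3 - <<'E'
from h import *
w=load('w4'); c0=np.array([599,-73.2])
for u,v in [(82,487),(166,437),(88,440),(142,492),(115,463),(195,405)]:
    p=onz(w,15+u/5-.4,175+v/5-.4,40)[:2]-c0; print(u,v,np.hypot(*p).round(1),np.arctan2(p[1],p[0]).round(4))
for a in (-1.42,-1.46):
  for r in (97,121):
    q=proj(w,[599+r*np.cos(a),-73.2+r*np.sin(a),40]); print(a,r,(q-[15,175])*5+2)
q=proj(w,[599+92*np.cos(-2.26),-73.2+92*np.sin(-2.26),36]);print((q-[15,175])*5+2)
E
```

```text
82 487 122.3 -1.4379
166 437 98.1 -1.4318
88 440 113.9 -1.5012
142 492 111.5 -1.3725
115 463 112.0 -1.4422
195 405 87.9 -1.4565
-1.42 97 [173.62476528 438.99288921]
-1.42 121 [ 93.22320107 492.67178394]
-1.46 97 [161.35024201 423.38516955]
-1.46 121 [ 78.02330391 473.68397347]
[87.52596   56.7853129]
```

{"fn": "drive_tool", "kwargs": {
  "targets": [
    [[-0.04, 0, -0.04], [0, 0.02, 0], 45],
    [[-0.1, 0, -0.1], [0, 0.05, 0], 45],
    [[-0.17, 0, -0.17], [0, 0.08, 0], 45],
    [[-0.24, 0, -0.24], [0, 0.099, 0], 45],
    [[-0.3, 0, -0.3], [0, 0.099, 0], 45],
    [[-0.329, 0, -0.332], [0, 0.099, 0], 45],
    [[-0.329, 0, -0.332], [0, 0.099, 0], 45],
    [[-0.329, 0, -0.332], [0, 0.099, 0], 45]
  ]
}}

```text
time_s: 8.35
ee_pos: [499.3, 12.4, 159.3]
orientation: [-1.499, 0.549, -0.551]
wrist_force: [0.8, -0.3, 1.1]
opening: 38.3
```

```bash
python3 - <<'E'
from h import *
w=snap('wrist','w5'); cv2.imwrite('pics/w5b.png',cv2.resize(w['im'],(784,588),interpolation=cv2.INTER_CUBIC)[:,:,::-1])
s=status.get_state(); Rm=R.from_rotvec(s['orientation']).as_matrix(); print(Rm.round(3),'zang',np.arctan2(Rm[1,2],Rm[0,2]),s['wrist_force'],s['ee_pos'],s['joints'].round(3))
E
```

```text
[[ 0.763  0.003  0.646]
 [-0.646 -0.     0.763]
 [ 0.002 -1.     0.002]] zang 0.8683783689816634 [ 0.23789304 -0.12514194 -0.25953687] [500.18778163  12.49975623 159.3425508 ] [-0.199  0.414  1.784  0.     0.941 -1.068]
```

View pics/w5b.png

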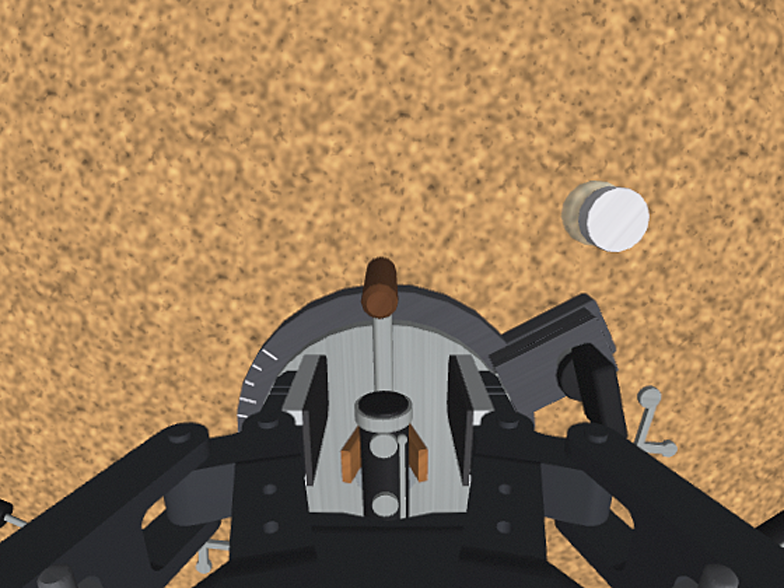

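The post top is at (379,301) in the 1.4x picture, nearly centred between the pads.

```bash
python3 - <<'E'
from h import *
w=load('w5'); s=status.get_state(); Rm=R.from_rotvec(s['orientation']).as_matrix()
p=onz(w,379/1.4,301/1.4,120); print(p, Rm.T@(p-s['ee_pos'])); v=p[:2]-[599,-73.2]; print(np.hypot(*v),np.arctan2(v[1],v[0]))
E
```

```text
[495.0029724   12.15568618 120.        ] [-3.82061896 39.32836449 -3.67689436]
134.53986365595404 2.4543259887683853
```

{"fn": "drive_tool", "kwargs": {
  "targets": [
    [[-0.01, 0.03, -0.009], [0, 0, 0], 45],
    [[-0.01, 0.1, -0.009], [0, 0, 0], 45],
    [[-0.01, 0.18, -0.009], [0, 0, 0], 45],
    [[-0.01, 0.25, -0.009], [0, 0, 0], 45],
    [[-0.01, 0.31, -0.009], [0, 0, 0], 45],
    [[-0.01, 0.36, -0.009], [0, 0, 0], 45],
    [[-0.01, 0.38, -0.009], [0, 0, 0], 45],
    [[-0.01, 0.38, -0.009], [0, 0, 0], 45]
  ]
}}

```text
time_s: 9.07
ee_pos: [494.9, 12.9, 43.5]
orientation: [-1.5, 0.55, -0.547]
wrist_force: [0.4, -1.0, -0.1]
opening: 38.7
```

{"fn": "drive_tool", "kwargs": {
  "force": 30,
  "targets": [
    [[0, 0, 0], [0, 0, 0], 35],
    [[0, 0, 0], [0, 0, 0], 28],
    [[0, 0, 0], [0, 0, 0], 22],
    [[0, 0, 0], [0, 0, 0], 10],
    [[0, 0, 0], [0, 0, 0], 10],
    [[0, 0, 0], [0, 0, 0], 10],
    [[0, 0, 0], [0, 0, 0], 10],
    [[0, 0, 0], [0, 0, 0], 10]
  ]
}}

```text
time_s: 9.73
ee_pos: [495.3, 12.2, 46.0]
orientation: [-1.5, 0.547, -0.551]
wrist_force: [-1.1, -0.6, 5.6]
opening: 17.1
```

```bash
python3 - <<'E'
from h import *
s=status.get_state(); Rm=R.from_rotvec(s['orientation']).as_matrix(); print(Rm.round(3),'zang',np.arctan2(Rm[1,2],Rm[0,2]),s['wrist_force'],s['ee_pos'])
z0=np.arctan2(Rm[1,2],Rm[0,2]); c=np.array([599,-73.2]); 
v=s['ee_pos'][:2]-c; r=np.hypot(*v); a=np.arctan2(v[1],v[0]); print(r,a)
for D in np.linspace(0,.85,18)[1:]:
    e=c+r*np.array([np.cos(a+D),np.sin(a+D)]); d=Rm.T@np.append(e-s['ee_pos'][:2],0); print(D.round(3),(d/300).round(4),(-D/np.pi).round(4))
E
```

```text
[[ 0.764  0.002  0.646]
 [-0.646 -0.001  0.764]
 [ 0.002 -1.     0.001]] zang 0.8688551982337636 [-1.0949687  -0.57127932  5.6309104 ] [495.33527809  12.21456581  46.04597605]
134.32059641374423 2.45241759400139
0.05 [ 0.0008 -0.     -0.0224] -0.0159
0.1 [ 0.0028 -0.     -0.0447] -0.0318
0.15 [ 0.0059 -0.0001 -0.0668] -0.0477
0.2 [ 0.0101 -0.0001 -0.0888] -0.0637
0.25 [ 1.530e-02 -1.000e-04 -1.106e-01] -0.0796
0.3 [ 2.17e-02 -1.00e-04 -1.32e-01] -0.0955
0.35 [ 2.910e-02 -1.000e-04 -1.532e-01] -0.1114
0.4 [ 3.760e-02 -1.000e-04 -1.739e-01] -0.1273
0.45 [ 4.710e-02 -1.000e-04 -1.942e-01] -0.1432
0.5 [ 5.750e-02 -1.000e-04 -2.139e-01] -0.1592
0.55 [ 6.900e-02 -1.000e-04 -2.332e-01] -0.1751
0.6 [ 8.140e-02 -1.000e-04 -2.518e-01] -0.191
0.65 [ 9.480e-02 -1.000e-04 -2.698e-01] -0.2069
0.7 [ 1.090e-01 -1.000e-04 -2.871e-01] -0.2228
0.75 [ 1.240e-01 -1.000e-04 -3.036e-01] -0.2387
0.8 [ 0.1399 -0.     -0.3194] -0.2546
0.85 [ 0.1565 -0.     -0.3344] -0.2706
```

{"fn": "drive_tool", "kwargs": {
  "targets": [
    [[0.001, 0, -0.022], [0, -0.016, 0], 10],
    [[0.003, 0, -0.045], [0, -0.032, 0], 10],
    [[0.006, 0, -0.067], [0, -0.048, 0], 10],
    [[0.01, 0, -0.089], [0, -0.064, 0], 10],
    [[0.015, 0, -0.111], [0, -0.08, 0], 10],
    [[0.022, 0, -0.132], [0, -0.096, 0], 10],
    [[0.029, 0, -0.153], [0, -0.111, 0], 10],
    [[0.038, 0, -0.174], [0, -0.127, 0], 10]
  ]
}}

```text
time_s: 10.4
ee_pos: [470.3, -34.6, 46.0]
orientation: [-1.557, 0.234, -0.238]
wrist_force: [1.4, 2.4, 7.2]
opening: 17.1
```

```bash
python3 - <<'E'
from h import *
w=snap('wrist'); s=status.get_state(); print(s['wrist_force'],s['ee_pos'],s['opening'])
v=s['ee_pos'][:2]-[599,-73.2]; print(np.hypot(*v),np.arctan2(v[1],v[0]))
E
```

```text
[-1.55525051 -0.30650256  7.65010067] [469.9810416  -35.63714602  46.02444494] 17.087859136883008
134.37581488370526 2.858282028173736
```

{"fn": "drive_tool", "kwargs": {
  "targets": [
    [[0.001, 0, -0.022], [0, -0.016, 0], 10],
    [[0.003, 0, -0.045], [0, -0.032, 0], 10],
    [[0.006, 0, -0.067], [0, -0.048, 0], 10],
    [[0.01, 0, -0.089], [0, -0.064, 0], 10],
    [[0.015, 0, -0.111], [0, -0.08, 0], 10],
    [[0.022, 0, -0.132], [0, -0.096, 0], 10],
    [[0.029, 0, -0.153], [0, -0.111, 0], 10],
    [[0.038, 0, -0.174], [0, -0.127, 0], 10]
  ]
}}

```text
time_s: 11.12
ee_pos: [465.4, -87.8, 46.0]
orientation: [-1.569, -0.078, 0.075]
wrist_force: [0.7, 2.4, 7.5]
opening: 17.3
```

```bash
python3 - <<'E'
from h import *
w=snap('wrist','w6'); t=snap('top','top6'); s=status.get_state(); print(s['wrist_force'],s['ee_pos'],s['opening'],s['joints'].round(2))
v=s['ee_pos'][:2]-[599,-73.2]; print(np.hypot(*v),np.arctan2(v[1],v[0]))
i=proj(t,[599,-73,36]); print(i)
x,y=i.astype(int); a=cv2.resize(t['im'][y-50:y+50,x-60:x+60],(480,400),interpolation=cv2.INTER_CUBIC)
b=cv2.resize(w['im'],(320,240)); out=np.zeros((400,800,3),np.uint8); out[:,:480]=a; out[:240,480:]=b
cv2.imwrite('pics/w6b.png',out[:,:,::-1]); print(x-60,y-50)
E
```

```text
[-0.17672809 -1.02883761  6.58522473] [465.56387996 -88.8714094   46.02860019] 17.23736111679771 [-0.42  0.59  1.94 -0.    0.61 -2.09]
134.35323294695004 -3.0246831823492024
[317.74058008 201.65031724]
257 151
```

View pics/w6b.png

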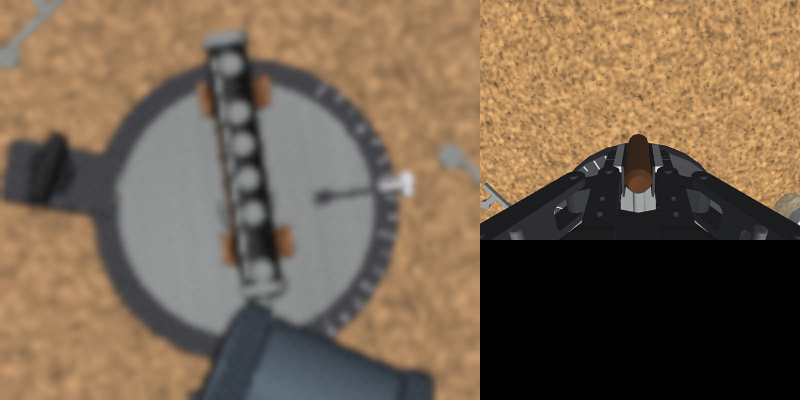

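{"fn": "drive_tool", "kwargs": {
  "targets": [
    [[0, 0, 0], [0, 0, 0], 20],
    [[0, 0, 0], [0, 0, 0], 30],
    [[0, 0, 0], [0, 0, 0], 45],
    [[0, 0, 0], [0, 0, 0], 45],
    [[0, -0.06, 0], [0, 0, 0], 45],
    [[0, -0.16, 0], [0, 0, 0], 45],
    [[0, -0.27, 0], [0, 0, 0], 45],
    [[0, -0.38, 0], [0, 0, 0], 45]
  ]
}}

```text
time_s: 11.88
ee_pos: [463.8, -87.3, 159.7]
orientation: [-1.568, -0.073, 0.077]
wrist_force: [0.7, -0.3, -0.8]
opening: 38.5
```

{"fn": "drive_tool", "kwargs": {
  "targets": [
    [[0.07, 0, -0.04], [0, 0, 0], 45],
    [[0.17, 0, -0.12], [0, 0, 0], 45],
    [[0.27, 0, -0.2], [0, 0, 0], 45],
    [[0.35, 0, -0.26], [0, 0, 0], 45],
    [[0.4, 0, -0.31], [0, 0, 0], 45],
    [[0.42, 0, -0.32], [0, 0, 0], 45],
    [[0.42, 0, -0.32], [0, 0, 0], 45],
    [[0.42, 0, -0.32], [0, 0, 0], 45]
  ]
}}

```text
time_s: 12.55
ee_pos: [597.9, -170.3, 158.2]
orientation: [-1.568, -0.073, 0.078]
wrist_force: [-0.4, -0.3, 0.0]
opening: 38.4
```

```bash
python3 - <<'E'
from h import *
w=snap('wrist','w7'); s=status.get_state(); print(s['wrist_force'],s['ee_pos'],s['opening'],s['joints'].round(2))
i=proj(w,[609,-168,36]); x,y=np.clip(i.astype(int),[100,75],[459,344]); print(i,x-100,y-75)
cv2.imwrite('pics/w7b.png',cv2.resize(w['im'][y-75:y+75,x-100:x+100],(800,600),interpolation=cv2.INTER_CUBIC)[:,:,::-1])
E
```

```text
[-0.37592178  0.63146852 -0.15617646] [ 597.47388849 -169.96635469  158.3826989 ] 38.72575602074588 [-0.46  0.57  1.48  0.    1.1  -2.12]
[277.04621916 202.79185496] 177 127
```

View pics/w7b.png

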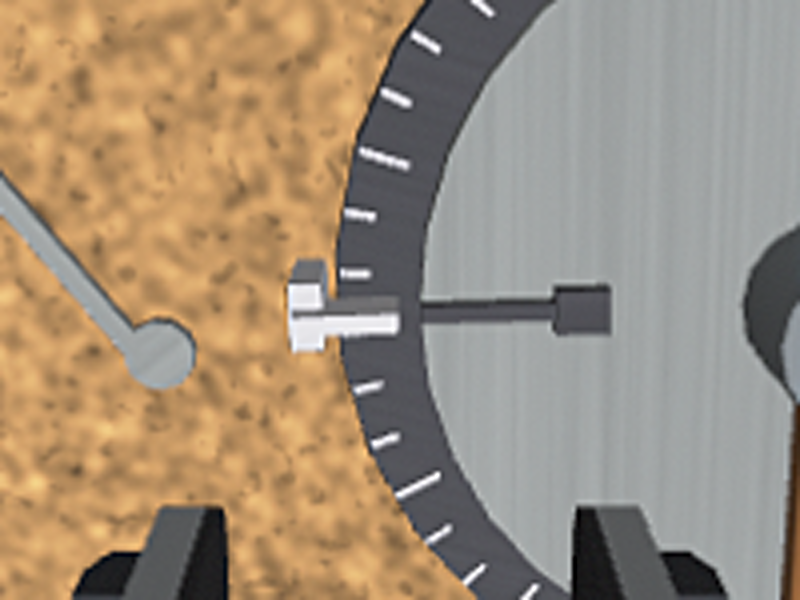

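The fin's top strip runs from (300,323) to (398,322) and the pointer bar from (555,309) to its tip near (420,312). They are nearly aligned, so I compute the residual.

```bash
python3 - <<'E'
from h import *
from scipy.optimize import least_squares
w=load('w7'); f=lambda x,y,z: onz(w,177+x/4-.375,127+y/4-.375,z)[:2]
# local centre: turntable rim points, z=34
E=np.array([f(x,y,34) for x,y in[(553,0),(500,62),(452,160),(425,240),(424,345),(450,440),(500,535)]])
c=least_squares(lambda q:np.linalg.norm(E-q,axis=1)-92,[599,-73]).x; print('C',c,np.linalg.norm(E-c,axis=1)-92)
for cc in (c,np.array([599,-73.2])):
  for n,a in dict(fin_out=(300,324,40),fin_in=(398,322,40),p_base=(550,309.5,36),p_tip=(422,312,36)).items():
    v=f(*a)-cc; print(n,np.hypot(*v).round(1),np.arctan2(v[1],v[0]).round(4))
a=f(550,309.5,36)-f(422,312,36); b=f(398,322,40)-f(300,324,40); print('dirs',np.arctan2(*-a[::-1]),np.arctan2(*-b[::-1]))
E
```

```text
C [599.64554443 -72.10388341] [ 0.53012011  0.28697902 -0.82636396  0.24369015 -0.18015227 -0.61533477
  0.87175529]
fin_out 119.1 -1.4456
fin_in 97.2 -1.4435
p_base 62.9 -1.4544
p_tip 91.8 -1.4548
fin_out 118.1 -1.439
fin_in 96.2 -1.4354
p_base 61.9 -1.442
p_tip 90.8 -1.4463
dirs -1.455658452784806 -1.4548847838916923
```

{"fn": "drive_tool", "kwargs": {
  "targets": [
    [[0.02, 0, 0.005], [0, 0.035, 0], 45],
    [[0.046, 0, 0.012], [0, 0.07, 0], 45],
    [[0.046, 0, 0.012], [0, 0.105, 0], 45],
    [[0.046, 0.03, 0.012], [0, 0.14, 0], 45],
    [[0.046, 0.07, 0.012], [0, 0.175, 0], 45],
    [[0.046, 0.11, 0.012], [0, 0.21, 0], 45],
    [[0.046, 0.14, 0.012], [0, 0.245, 0], 45],
    [[0.046, 0.16, 0.012], [0, 0.28, 0], 45]
  ]
}}

```text
time_s: 13.27
ee_pos: [610.4, -164.7, 110.1]
orientation: [-1.481, 0.619, -0.613]
wrist_force: [-0.3, 0.4, -0.6]
opening: 38.8
```

{"fn": "drive_tool", "kwargs": {
  "targets": [
    [[0, 0, 0], [0, 0.035, 0], 45],
    [[0, 0, 0], [0, 0.07, 0], 45],
    [[0, 0, 0], [0, 0.105, 0], 45],
    [[0, 0, 0], [0, 0.14, 0], 45],
    [[0, 0, 0], [0, 0.175, 0], 45],
    [[0, 0, 0], [0, 0.211, 0], 45],
    [[0, 0, 0], [0, 0.211, 0], 45],
    [[0, 0, 0], [0, 0.211, 0], 45]
  ]
}}

```text
time_s: 13.93
ee_pos: [611.6, -165.4, 111.3]
orientation: [-1.267, 1.116, -1.114]
wrist_force: [-0.2, 0.3, 0.8]
opening: 37.9
```

```bash
python3 - <<'E'
from h import *
w=snap('wrist','w8'); s=status.get_state(); print(s['wrist_force'],s['ee_pos'],s['joints'].round(2))
Rm=R.from_rotvec(s['orientation']).as_matrix(); print('zang',np.arctan2(Rm[1,2],Rm[0,2]))
i=proj(w,[611,-168,36]); x,y=np.clip(i.astype(int),[100,75],[459,344]); print(i,x-100,y-75)
cv2.imwrite('pics/w8b.png',cv2.resize(w['im'][y-75:y+75,x-100:x+100],(800,600),interpolation=cv2.INTER_CUBIC)[:,:,::-1])
E
```

```text
[-0.37782719  0.01275437  0.36146873] [ 611.85874254 -165.66701251  111.26106673] [-0.44  0.64  1.48  0.    1.02 -0.57]
zang 0.12749844710210123
[274.64746764 208.9424261 ] 174 133
```

View pics/w8b.png

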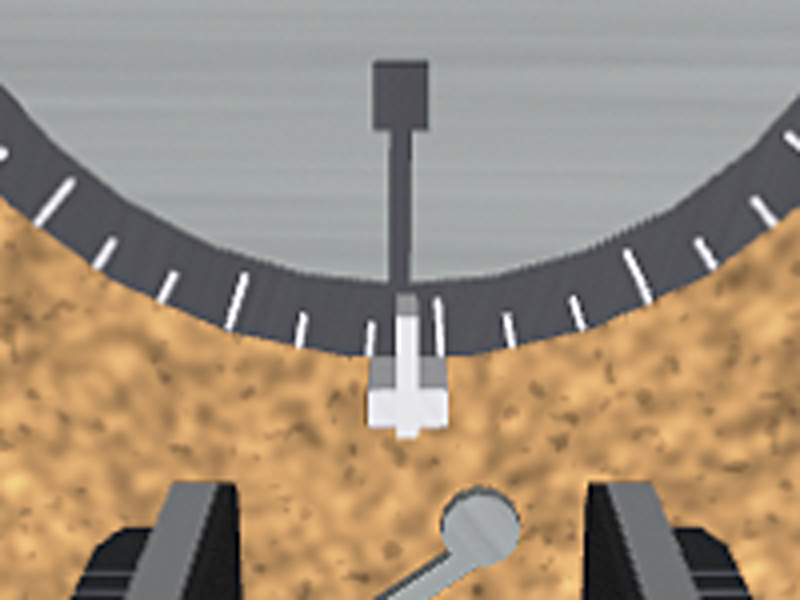

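The fin strip is centred at x≈407 and the pointer at about 400, so the head needs a bit more counter-clockwise turn, about 1.2 mm at the pointer. I measure it at sub-pixel level.

```bash
cat >> h.py <<'E'
def resid(w,xr=(-14,14),c=np.array([599.3,-72.6])):
    # lateral centroid of pointer (dark on grey, r 65..89) and fin (bright, r 100..118), angles about c
    g=cv2.cvtColor(w['im'],cv2.COLOR_RGB2GRAY).astype(np.float32); out={}
    for n,z,rs,sgn in(('ptr',36,np.arange(66,89,1.),-1),('fin',40,np.arange(100,108,.5),1)):
        th=np.arange(-1.50,-1.39,.002); A=[]
        for r in rs:
            px=np.array([proj(w,[c[0]+r*np.cos(t),c[1]+r*np.sin(t),z]) for t in th],np.float32)
            A.append(cv2.remap(g,px[None,:,0],px[None,:,1],cv2.INTER_LINEAR)[0])
        A=np.array(A); p=np.median(A,0)*sgn; h=(p.max()+np.median(p))/2
        k=p>h; i=np.argmax(p); lo=i
        while k[lo-1]: lo-=1
        hi=i
        while k[hi+1]: hi+=1
        e1=np.interp(h,[p[lo-1],p[lo]],[th[lo-1],th[lo]]); e2=np.interp(h,[p[hi+1],p[hi]],[th[hi+1],th[hi]]); out[n]=((e1+e2)/2,e2-e1)
    return out,out['fin'][0]-out['ptr'][0]
E
python3 - <<'E'
from h import *
w=load('w8')
for c in([599.3,-72.6],[599,-73.2],[601,-72.6]): print(resid(w,c=np.array(c)))
E
```

```text
({'ptr': (np.float64(-1.460327571022877), np.float64(0.04930612269601098)), 'fin': (np.float64(-1.4435280613695363), np.float64(0.04087078177082737))}, np.float64(0.01679950965334065))
({'ptr': (np.float64(-1.4554047661700031), np.float64(0.04917709186381569)), 'fin': (np.float64(-1.439698012869668), np.float64(0.04144752701981025))}, np.float64(0.01570675330033522))
({'ptr': (np.float64(-1.4527401732452196), np.float64(-0.005038655686021354)), 'fin': (np.float64(-1.4606158041060864), np.float64(0.03596030419295393))}, np.float64(-0.007875630860866734))
```

{"fn": "drive_tool", "kwargs": {
  "targets": [
    [[0, -0.08, 0], [0, -0.035, 0], 45],
    [[-0.03, -0.163, -0.05], [0, -0.07, 0], 45],
    [[-0.1, -0.163, -0.15], [0, -0.105, 0], 45],
    [[-0.18, -0.163, -0.26], [0, -0.14, 0], 45],
    [[-0.24, -0.163, -0.35], [0, -0.175, 0], 45],
    [[-0.29, -0.163, -0.42], [0, -0.21, 0], 45],
    [[-0.31, -0.163, -0.451], [0, -0.245, 0], 45],
    [[-0.31, -0.163, -0.451], [0, -0.28, 0], 45]
  ]
}}

```text
time_s: 14.65
ee_pos: [462.6, -88.4, 160.0]
orientation: [-1.525, 0.441, -0.434]
wrist_force: [-0.1, 0.6, -0.1]
opening: 38.6
```

{"fn": "drive_tool", "kwargs": {
  "targets": [
    [[0, 0, 0], [0, -0.035, 0], 45],
    [[0, 0, 0], [0, -0.07, 0], 45],
    [[0, 0, 0], [0, -0.105, 0], 45],
    [[0, 0, 0], [0, -0.14, 0], 45],
    [[0, 0, 0], [0, -0.175, 0], 45],
    [[0, 0, 0], [0, -0.215, 0], 45],
    [[0, 0, 0], [0, -0.215, 0], 45],
    [[0, 0, 0], [0, -0.215, 0], 45]
  ]
}}

```text
time_s: 15.32
ee_pos: [466.7, -90.8, 160.1]
orientation: [-1.569, -0.084, 0.084]
wrist_force: [-1.0, 0.3, -0.0]
opening: 38.3
```

```bash
python3 - <<'E'
from h import *
snap('wrist');s=status.get_state(); print(s['wrist_force'],s['ee_pos'],s['joints'].round(2))
Rm=R.from_rotvec(s['orientation']).as_matrix(); print('zang',np.arctan2(Rm[1,2],Rm[0,2]), Rm.T@(np.array([465.8,-90.7,46])-s['ee_pos'])/300)
E
```

```text
[-0.03898298 -0.01121018 -0.97673438] [466.73203412 -90.81865604 160.10660726] [-0.43  0.38  1.84  0.    0.92 -2.11]
zang 1.677582106833888 [-0.00302597  0.38035557  0.00069904]
```

{"fn": "drive_tool", "kwargs": {
  "targets": [
    [[-0.003, 0.05, 0], [0, 0, 0], 45],
    [[-0.003, 0.12, 0], [0, 0, 0], 45],
    [[-0.003, 0.2, 0], [0, 0, 0], 45],
    [[-0.003, 0.27, 0], [0, 0, 0], 45],
    [[-0.003, 0.33, 0], [0, 0, 0], 45],
    [[-0.003, 0.37, 0], [0, 0, 0], 45],
    [[-0.003, 0.38, 0], [0, 0, 0], 45],
    [[-0.003, 0.38, 0], [0, 0, 0], 45]
  ]
}}

```text
time_s: 16.03
ee_pos: [465.5, -90.8, 45.3]
orientation: [-1.568, -0.083, 0.086]
wrist_force: [0.8, -0.3, 1.0]
opening: 38.3
```

{"fn": "drive_tool", "kwargs": {
  "force": 30,
  "targets": [
    [[0, 0, 0], [0, 0, 0], 35],
    [[0, 0, 0], [0, 0, 0], 28],
    [[0, 0, 0], [0, 0, 0], 22],
    [[0, 0, 0], [0, 0, 0], 10],
    [[0, 0, 0], [0, 0, 0], 10],
    [[0, 0, 0], [0, 0, 0], 10],
    [[0, 0, 0], [0, 0, 0], 10],
    [[0, 0, 0], [0, 0, 0], 10]
  ]
}}

```text
time_s: 16.7
ee_pos: [466.6, -91.0, 47.0]
orientation: [-1.57, -0.086, 0.084]
wrist_force: [-0.3, 2.8, 6.1]
opening: 16.9
```

```bash
python3 - <<'E'
from h import *
snap('wrist');s=status.get_state(); print(s['wrist_force'],s['ee_pos'],s['opening'])
v=s['ee_pos'][:2]-[599,-73.2]; print(np.hypot(*v),np.arctan2(v[1],v[0]))
E
```

```text
[-0.3169655   2.05342378  6.84135222] [466.59704281 -91.06598761  46.99186234] 17.077384515389298
133.60290635695435 -3.007466319457702
```

{"fn": "drive_tool", "kwargs": {
  "targets": [
    [[0, 0, 0], [0, 0, 0], 20],
    [[0, 0, 0], [0, 0, 0], 30],
    [[0, 0, 0], [0, 0, 0], 45],
    [[0, 0, 0], [0, 0, 0], 45],
    [[0, -0.06, 0], [0, 0, 0], 45],
    [[0, -0.16, 0], [0, 0, 0], 45],
    [[0, -0.27, 0], [0, 0, 0], 45],
    [[0, -0.38, 0], [0, 0, 0], 45]
  ]
}}

```text
time_s: 17.42
ee_pos: [465.3, -91.0, 160.7]
orientation: [-1.568, -0.084, 0.087]
wrist_force: [1.4, 0.0, -0.7]
opening: 38.1
```

{"fn": "drive_tool", "kwargs": {
  "targets": [
    [[0.06, 0, -0.03], [0, 0.035, 0], 45],
    [[0.14, 0, -0.09], [0, 0.07, 0], 45],
    [[0.24, 0, -0.16], [0, 0.105, 0], 45],
    [[0.34, 0, -0.23], [0, 0.14, 0], 45],
    [[0.42, 0, -0.28], [0, 0.175, 0], 45],
    [[0.454, 0.03, -0.3], [0, 0.21, 0], 45],
    [[0.454, 0.1, -0.3], [0, 0.245, 0], 45],
    [[0.454, 0.163, -0.3], [0, 0.28, 0], 45]
  ]
}}

```text
time_s: 18.08
ee_pos: [612.5, -166.8, 110.5]
orientation: [-1.484, 0.606, -0.609]
wrist_force: [0.1, -0.2, 0.1]
opening: 38.5
```

{"fn": "drive_tool", "kwargs": {
  "targets": [
    [[0, 0, 0], [0, 0.035, 0], 45],
    [[0, 0, 0], [0, 0.07, 0], 45],
    [[0, 0, 0], [0, 0.105, 0], 45],
    [[0, 0, 0], [0, 0.14, 0], 45],
    [[0, 0, 0], [0, 0.175, 0], 45],
    [[0, 0, 0], [0, 0.211, 0], 45],
    [[0, 0, 0], [0, 0.211, 0], 45],
    [[0, 0, 0], [0, 0.211, 0], 45]
  ]
}}

```text
time_s: 18.75
ee_pos: [611.0, -165.8, 110.8]
orientation: [-1.272, 1.106, -1.105]
wrist_force: [-0.7, -0.3, 0.6]
opening: 38.6
```

```bash
cat > chk.py <<'E'
from h import *
import sys
# edges along image rows: pointer rows & fin rows near view centre (line view, radial = image vertical)
def rows(w):
    g=cv2.cvtColor(w['im'],cv2.COLOR_RGB2GRAY).astype(float)
    out=[]
    for nm,z,rr,sg in(('ptr',36,range(70,90,3),-1),('fin',40,np.arange(100,107,1.5),1)):
        for r in rr:
            u,v=proj(w,[599.2+r*np.cos(-1.443),-72.8+r*np.sin(-1.443),z]); v=int(round(v)); u0=int(round(u))
            p=sg*g[v,u0-7:u0+8]; 
            b=np.median(p); q=np.clip(p-b-0.3*(p.max()-b),0,None); uc=u0-7+(q*np.arange(15)).sum()/q.sum()
            P=onz(w,uc,v,z); out.append((nm,r,round(uc,2),P[0],P[1]))
    return out
if __name__=='__main__':
    for fn in sys.argv[1:]:
        o=rows(load(fn)); 
        A={n:np.array([x[2:] for x in o if x[0]==n]) for n in('ptr','fin')}
        print(fn,'ptr u',A['ptr'][:,0],'fin u',A['fin'][:,0])
        # lateral offset: perpendicular to radial dir -1.443, pointer axis fitted & extrapolated to the fin
        t=np.array([np.sin(1.443),np.cos(1.443)]); rd=np.array([np.cos(-1.443),np.sin(-1.443)])
        L=lambda a:(a[:,1:]@t,a[:,1:]@rd)
        lp,rp=L(A['ptr']); lf,rf=L(A['fin']); print(' lateral fin-ptr mm',lf.mean()-lp.mean(),' outermost ptr',lf.mean()-lp[-3:].mean())
E
python3 - <<'E'
from h import *
snap('wrist','w9'); s=status.get_state(); print(s['wrist_force'],s['ee_pos'])
print(resid(load('w9')))
E
python3 chk.py w8 w9
```

```text
[-0.21492382 -0.24105938 -0.17965605] [ 611.03294918 -165.85362343  110.84447739]
({'ptr': (np.float64(-1.4413585534497577), np.float64(0.048435400064272605)), 'fin': (np.float64(-1.4433905215804104), np.float64(0.03828920585279261))}, np.float64(-0.0020319681306526505))
w8 ptr u [273.56 273.54 273.54 273.55 273.54 273.55 273.33] fin u [275.16 275.17 275.16 275.26 275.31]
 lateral fin-ptr mm 1.243382877271415  outermost ptr 1.2956591614090485
w9 ptr u [276.98 276.55 276.55 276.55 276.55 276.57 276.53] fin u [276.23 276.   276.   276.01 276.03]
 lateral fin-ptr mm -0.1570823059465738  outermost ptr -0.17827249987396954
```

The residual is about 0.2 mm. Now back to the knob.

{"fn": "drive_tool", "kwargs": {
  "targets": [
    [[0, -0.1, 0], [0, -0.03, 0], 45],
    [[-0.06, -0.18, 0.01], [0, -0.065, 0], 45],
    [[-0.18, -0.18, 0.04], [0, -0.1, 0], 45],
    [[-0.3, -0.18, 0.06], [0, -0.135, 0], 45],
    [[-0.42, -0.18, 0.08], [0, -0.17, 0], 45],
    [[-0.55, -0.18, 0.11], [0, -0.205, 0], 45],
    [[-0.67, -0.18, 0.13], [0, -0.24, 0], 45],
    [[-0.762, -0.18, 0.153], [0, -0.275, 0], 45]
  ]
}}

```text
time_s: 19.47
ee_pos: [624.7, 69.9, 165.1]
orientation: [-1.525, 0.44, -0.439]
wrist_force: [-0.6, -0.4, 0.5]
opening: 38.6
```

{"fn": "drive_tool", "kwargs": {
  "targets": [
    [[0, 0, 0], [0, -0.03, 0], 45],
    [[0, 0, 0], [0, -0.055, 0], 45],
    [[0, 0, 0], [0, -0.055, 0], 45],
    [[0, 0, 0], [0, -0.055, 0], 45],
    [[0, 0, 0], [0, -0.055, 0], 45],
    [[0, 0, 0], [0, -0.055, 0], 45],
    [[0, 0, 0], [0, -0.055, 0], 45],
    [[0, 0, 0], [0, -0.055, 0], 45]
  ]
}}

```text
time_s: 20.13
ee_pos: [625.5, 66.5, 165.1]
orientation: [-1.548, 0.312, -0.312]
wrist_force: [-0.3, 0.4, -0.5]
opening: 38.6
```

```bash
python3 - <<'E'
from h import *
w=snap('wrist','w10'); s=status.get_state(); print(s['wrist_force'],s['ee_pos'],s['joints'].round(2))
Rm=R.from_rotvec(s['orientation']).as_matrix(); print('zang',np.arctan2(Rm[1,2],Rm[0,2]), Rm.T@(np.array([625.6,66.8,39])-s['ee_pos'])/300)
# bar angle: very dark blob near knob
g=w['im'].max(2); q=proj(w,[625.6,66.8,104]); print(q)
x,y=q.astype(int); m=(g[y-45:y+45,x-45:x+45]<38).astype(np.uint8); n,l,st,ce=cv2.connectedComponentsWithStats(m); i=l[45,45]; print(st[i],ce[i])
r=cv2.minAreaRect(np.argwhere(l==i)[:,::-1].astype(np.float32)); print(r)
E
```

```text
[ 0.11824885 -0.50853569  0.77273801] [625.52448299  66.54407378 165.11871136] [-0.07  0.57  1.45  0.    1.12 -1.24]
zang 1.1727819610340169 [-8.44749165e-05  4.20395720e-01  8.77935661e-04]
[275.92406954 209.76489914]
[   0    0   90   90 7617] [44.6137587  45.36064067]
((44.5, 44.5), (89.0, 89.0), 90.0)
```

{"fn": "drive_tool", "kwargs": {
  "targets": [
    [[0, 0.05, 0], [0, 0, 0], 45],
    [[0, 0.13, 0], [0, 0, 0], 45],
    [[0, 0.22, 0], [0, 0, 0], 45],
    [[0, 0.3, 0], [0, 0, 0], 45],
    [[0, 0.36, 0], [0, 0, 0], 45],
    [[0, 0.4, 0], [0, 0, 0], 45],
    [[0, 0.42, 0], [0, 0, 0], 45],
    [[0, 0.42, 0], [0, 0, 0], 45]
  ]
}}

```text
time_s: 20.85
ee_pos: [624.8, 66.8, 37.9]
orientation: [-1.548, 0.314, -0.31]
wrist_force: [0.2, -0.1, 0.1]
opening: 38.3
```

{"fn": "drive_tool", "kwargs": {
  "force": 40,
  "targets": [
    [[0, 0, 0], [0, 0, 0], 40],
    [[0, 0, 0], [0, 0, 0], 30],
    [[0, 0, 0], [0, 0, 0], 20],
    [[0, 0, 0], [0, 0, 0], 5],
    [[0, 0, 0], [0, 0, 0], 5],
    [[0, 0, 0], [0, 0, 0], 5],
    [[0, 0, 0], [0, 0, 0], 5],
    [[0, 0, 0], [0, 0, 0], 5]
  ]
}}

```text
time_s: 21.52
ee_pos: [626.3, 66.3, 40.6]
orientation: [-1.549, 0.31, -0.313]
wrist_force: [-1.1, -3.7, 5.5]
opening: 13.7
```

{"fn": "drive_tool", "kwargs": {
  "targets": [
    [[0, 0, 0], [0, 0.02, 0], 5],
    [[0, 0, 0], [0, 0.05, 0], 5],
    [[0, 0, 0], [0, 0.08, 0], 5],
    [[0, 0, 0], [0, 0.11, 0], 5],
    [[0, 0, 0], [0, 0.14, 0], 5],
    [[0, 0, 0], [0, 0.17, 0], 5],
    [[0, 0, 0], [0, 0.2, 0], 5],
    [[0, 0, 0], [0, 0.23, 0], 5]
  ]
}}

```text
time_s: 22.18
ee_pos: [626.5, 66.4, 40.7]
orientation: [-1.388, 0.871, -0.876]
wrist_force: [-2.0, -2.3, 5.9]
opening: 13.6
```

{"fn": "drive_tool", "kwargs": {
  "targets": [
    [[0, 0, 0], [0, 0.03, 0], 5],
    [[0, 0, 0], [0, 0.06, 0], 5],
    [[0, 0, 0], [0, 0.09, 0], 5],
    [[0, 0, 0], [0, 0.12, 0], 5],
    [[0, 0, 0], [0, 0.15, 0], 5],
    [[0, 0, 0], [0, 0.177, 0], 5],
    [[0, 0, 0], [0, 0.177, 0], 5],
    [[0, 0, 0], [0, 0.177, 0], 5]
  ]
}}

```text
time_s: 22.85
ee_pos: [626.6, 66.4, 40.6]
orientation: [-1.156, 1.284, -1.288]
wrist_force: [-1.3, -2.3, 6.0]
opening: 13.4
```

```bash
python3 - <<'E'
from h import *
s=status.get_state(); Rm=R.from_rotvec(s['orientation']).as_matrix(); print('zang',np.arctan2(Rm[1,2],Rm[0,2]),s['wrist_force'],s['ft_torque'],s['ee_pos'],s['opening'])
E
```

```text
zang -0.1055579599986944 [-1.2650429  -2.33606579  6.04496021] [-0.08241618  0.19255717 -0.00256968] [626.60522487  66.3691896   40.60760742] 13.417364569584985
```

{"fn": "drive_tool", "kwargs": {
  "targets": [
    [[0, 0, 0], [0, 0, 0], 20],
    [[0, 0, 0], [0, 0, 0], 30],
    [[0, 0, 0], [0, 0, 0], 45],
    [[0, 0, 0], [0, 0, 0], 45],
    [[0, -0.08, 0], [0, 0, 0], 45],
    [[0, -0.18, 0], [0, 0, 0], 45],
    [[0, -0.3, 0], [0, 0, 0], 45],
    [[0, -0.41, 0], [0, 0, 0], 45]
  ]
}}

```text
time_s: 23.52
ee_pos: [625.0, 67.2, 163.0]
orientation: [-1.159, 1.287, -1.285]
wrist_force: [0.2, 0.7, -0.0]
opening: 38.2
```

```bash
python3 - <<'E'
from h import *
snap('wrist','w11'); w=snap('wrist','w11')
q=proj(w,[626,67,104]); print(q)
E
```

```text
[269.24123812 209.71946543]
```

{"fn": "drive_tool", "kwargs": {
  "targets": [
    [[0.06, 0, 0], [0, -0.02, 0], 45],
    [[0.17, 0, 0.01], [0, -0.04, 0], 45],
    [[0.29, 0, 0.01], [0, -0.06, 0], 45],
    [[0.41, 0, 0.02], [0, -0.074, 0], 45],
    [[0.53, 0, 0.02], [0, -0.074, 0], 45],
    [[0.65, 0, 0.03], [0, -0.074, 0], 45],
    [[0.74, 0.03, 0.03], [0, -0.074, 0], 45],
    [[0.774, 0.1, 0.03], [0, -0.074, 0], 45]
  ]
}}

```text
time_s: 24.28
ee_pos: [611.9, -170.3, 133.7]
orientation: [-1.264, 1.111, -1.123]
wrist_force: [0.1, -0.0, -0.3]
opening: 38.1
```

{"fn": "drive_tool", "kwargs": {
  "targets": [
    [[0, 0.05, 0], [0, 0, 0], 45],
    [[0, 0.08, 0], [0, 0, 0], 45],
    [[0, 0.08, 0], [0, 0, 0], 45],
    [[0, 0.08, 0], [0, 0, 0], 45],
    [[0, 0.08, 0], [0, 0, 0], 45],
    [[0, 0.08, 0], [0, 0, 0], 45],
    [[0, 0.08, 0], [0, 0, 0], 45],
    [[0, 0.08, 0], [0, 0, 0], 45]
  ]
}}

```text
time_s: 24.95
ee_pos: [610.7, -164.7, 109.0]
orientation: [-1.267, 1.113, -1.115]
wrist_force: [0.1, 0.6, 0.4]
opening: 38.2
```

```bash
python3 - <<'E'
from h import *
w=snap('wrist','w12'); s=status.get_state(); print(s['wrist_force'],s['ee_pos']); print(resid(w))
q=proj(w,[611,-168,36]); x,y=np.clip(q.astype(int),[50,75],[509,344])
a=cv2.resize(w['im'][y-75:y+75,x-50:x+50],(400,600),interpolation=cv2.INTER_CUBIC)
k=load('w11'); q=proj(k,[626,67,104]); x,y=np.clip(q.astype(int),[50,75],[509,344])
b=cv2.resize(k['im'][y-75:y+75,x-50:x+50],(400,600),interpolation=cv2.INTER_CUBIC)
cv2.imwrite('pics/fin.png',np.hstack([a,b])[:,:,::-1])
E
python3 chk.py w9 w12
```

```text
[-0.22689604  0.32106944  0.45855847] [ 610.5590798 -164.8043155  108.875279 ]
({'ptr': (np.float64(-1.4395323537062699), np.float64(0.048513958258358914)), 'fin': (np.float64(-1.443538878704297), np.float64(0.037707174113876585))}, np.float64(-0.004006524998027228))
w9 ptr u [276.98 276.55 276.55 276.55 276.55 276.57 276.53] fin u [276.23 276.   276.   276.01 276.03]
 lateral fin-ptr mm -0.1570823059465738  outermost ptr -0.17827249987396954
w12 ptr u [276.3  276.49 276.54 276.57 276.55 276.56 276.54] fin u [276.01 275.99 275.98 275.98 275.98]
 lateral fin-ptr mm -0.4095826224141774  outermost ptr -0.43880656167834786
```

View pics/fin.png

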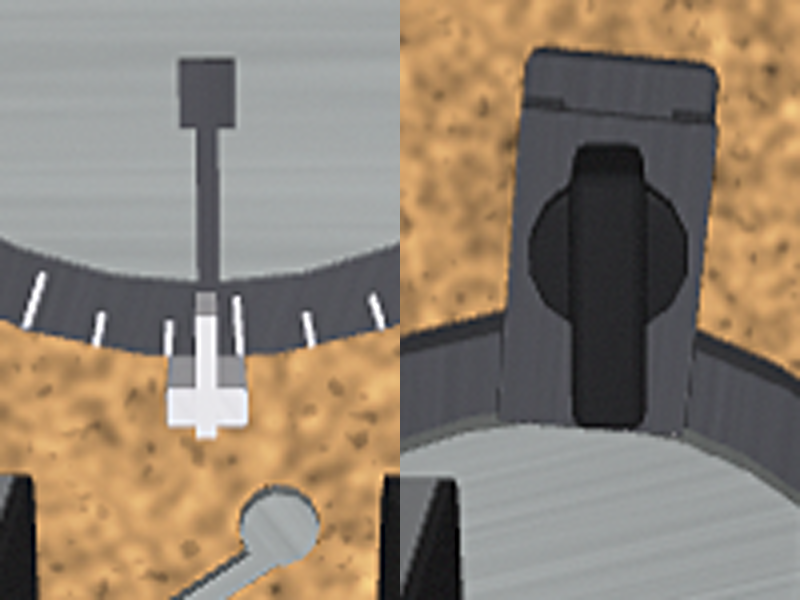

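The left half shows the pointer at x≈208 against the fin at x≈206, so they are in line. The right half shows the knob bar nearly parallel to the housing, at a clamp angle of about 1.5 rad, which is tight. The gripper is clear of everything, so I hand the job in.

```bash
python3 -c "
from h import *
ticket.job_done()"
```

```text
the job is handed in; nothing more can be done
```

The head is turned to the angle mark and the clamp knob is tightened again. I handed the job in at about 25 s, with the gripper open and touching nothing.

- **Steps:** I loosened the knob from about 1.35 to about 0.2 rad and swung the head about 0.8 rad by its handle. A near view showed the pointer 1.2 mm short, so I re-gripped the handle and moved it a little further. I then tightened the knob to about 1.5 rad; tight is 1.15 and above.
- **Alignment after tightening:** The pointer is about 0.2–0.45 mm past the fin's centre line, roughly 0.003–0.004 rad. Before tightening it was about 0.2 mm, so either the tightening moved it slightly or the measurement varies by that much.
- **Clamp:** In the picture the knob bar lies nearly along the housing, which fits the tight angle. I did not test the lock by pushing on the handle.
- **What disagreed:** The visible fingertips were about 37 mm behind the reported tool point, so the first try at the knob closed in the air above it. I lowered the later grips to allow for this. The stand centre from the different views disagreed by a few millimetres, so I judged the final alignment from views taken along the fin.
- **Bystanders:** The arm touched none of the other things as far as I know. I did not take a separate final picture of them.

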